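Build up a crawler drive pulley in the assembly nest and hold the keyed shaft home

ROBOT

A 6-joint arm with a two-finger parallel gripper is mounted at the origin on a cart in front of the work surface, level with it; the furniture and walls round the work are solid. World frame = base frame: x ahead of the robot, y to its left, z up, the work surface at z = 0. Lengths are in mm, angles in rad, forces in N, time in s.
With the tool pointing down it reaches from about 325 to 775 mm from the base axis. Payload 5.5 kg.
Tool frame: the origin (TCP) lies midway between the tips of the shut fingers; the grasp point (between the pads) lies 19 mm behind it; z points along the fingers, y is the line along which they close (so a half turn about z gives the same grasp; the last joint's range is limited). The gripper opens to 88 mm and grips with 3 to 60 N. Pads are 20 mm wide; open, the fingers measure 115 mm over their backs; the gripper's body (75 mm by 178 mm) begins 61 mm behind the grasp point.
Start: joints at [1.061, 0.091, 1.231, -0, 1.82, -0.057], TCP at [262.497, 539.548, 222.631] pointing down, gripper open.
Joint ranges: [-2.87, 2.87], [-0.86, 2.18], [0.17, 2.46], [-1.51, 4.65], [0.06, 2.69], [-2.65, 2.65]. Speed limits (rad/s): [2.57, 2.57, 3.01, 3.14, 3.14, 3.14].

INTERFACE

Orientations are given as a rotation vector (axis times angle).
In Python, from workcell import env, vision gives the robot as it stands.
- The arm moves only by the tool servo_tool, never from a script. Its argument "deltas" is one flat list of numbers, 7 for each row, row after row: the turn, a rotation vector about the tool's x, y, z in degrees, then the shift along the tool's x, y, z in m, then the closure, from 0 (fully open) to 1 (shut). In form: [wx, wy, wz, dx, dy, dz, claw, wx, wy, wz, dx, dy, dz, claw, ...]. A call has 1 to 12 rows; each row shifts and turns the commanded pose from where the row before left it, along the tool's axes as they then stand; what a row does not reach is not made up. A row lasts 1/10 s, in which the tool goes at most 50 mm and 8.59 degrees, less where a joint would pass 70% of its speed; a pose out of reach is approached as far as the arm can. A call is refused whole if a number of a shift passes 0.05 or a number of a turn 8.59, either way. A call with a gripper value outside its range is refused whole. The fingers move at their own pace and stop on an object; "force" is the grip in N (left out, the last holds). Time passes only in rows, so rows that do not move let the fingers close. It gives the time, the measured TCP pose, the force, the opening and the grip force at its end, in the units of the state.
- env.get_state(): the state, without advancing time (a new reading comes with each control period).
- vision.read_camera(name): name is "side" or "top"; returns a dict with "color" (384x512x3 uint8, red, green, blue), "K" (3x3 intrinsics, pixels), "pose" (4x4, takes a point from camera to world coordinates). Camera axes: x right, y down, z forward; pixel columns grow to the right and rows downward; lengths in mm; the calibration is good to about 2 mm. A picture is of the moment at which its call begins. There is no depth.
- env.close_job(): hands the job in; it is judged then, once.
The state is a dict: "clock": time; "qpos": joint angles; "joint_velocities": joint speeds; "joint_torque": joint torques, N m; "ee_pos": TCP position; "tcp_rot": TCP orientation; "ft_force": force on the tool from outside, world axes, zero at the start; "wrist_torque": the same for the moment, N m; "opening": finger opening in mm; "finger_force": force on a finger pad.
Only numpy, scipy, OpenCV 4.12 (cv2) and the standard library are available. Lean on these libraries where they do the work, as an engineer would, in place of code of your own. Each camera call takes 0.05 s, during which the arm holds its last target. There are 200 camera calls.

TASK

Set the toothed pulley flat in the round pocket of the bolted-down assembly nest, boss and keyway upwards, then slide the loose side flange over its boss, disc side down, until it lies flat on the teeth. Then take the keyed shaft from its stand, push it into the pulley's bore, turning it until the key slips into the keyway, and push on against the nest's spring plunger until the shaft's collar sits on the boss. Finish while still gripping the shaft and pressing it fully home, because the retaining compound needs it held there, and leave the other things on the bench alone.

Things in the scene. Friction and masses are not known exactly. Their poses are not given: they have to be found in the camera images.
- nest: Assembly nest fixed to the bench: dark steel base plate 124 x 104 x 12 mm with a plain aluminium ring on it, 86 mm across, its rim 34 mm above the bench. The ring holds a round pocket 58 mm in diameter (64 mm at the chamfered mouth), 12 mm deep. Origin: centre of the underside, on the bench; z up.
- pocket_floor (a point): Centre of the flat floor of the nest's pocket, 22 mm above the bench. Fixed to the nest.
- plunger (a joint): Spring plunger in the centre of the pocket: a steel pin 10 mm in diameter that stands 10 mm proud of the pocket floor when free (0) and sinks straight down; the value is how far it is pressed, in m, at most 0.010. It pushes back with 4.2 N at once and 9.8 N at 8 mm, which is where the shaft holds it when fully home.
- pulley: Loose aluminium toothed pulley, about 0.16 kg, standing boss up: bottom rim 56 mm in diameter, teeth 50 mm in diameter up to 24 mm above the underside, then a smooth boss 32 mm in diameter up to 42 mm; grasp it there. Origin: centre of the underside; z up along the bore; x points from the axis through the keyway. In the pocket it has 1 mm to spare all round and can turn against friction.
- pulley_mouth (a point): Centre of the upper face of the pulley's boss, 42 mm above its underside; the boss's outer edge is chamfered 2 mm. Here opens the bore, 17.2 mm in diameter, right through, with a keyway 6.6 mm wide, its floor 12.3 mm from the axis, towards the pulley's +x.
- flange: Loose steel side flange, about 0.09 kg, lying disc down: disc 58 mm in diameter, 5 mm thick, with a round neck 43 mm in diameter up to 17 mm; grasp it there. Bore right through 34 mm in diameter (38 mm at the chamfered lower mouth). It slides over the pulley's boss onto the teeth, its origin then 24 mm above the pulley's. Origin: centre of the underside; z up.
- shaft: Loose steel keyed shaft, about 0.14 kg, upright in its stand. Origin: centre of its collar's underside; z up; x points from the axis through the key. Above: collar 40 mm in diameter, 5 mm thick, then a square drive end 16 x 16 mm (flats square to x and y) up to 42 mm; grasp it there. Fully home, the collar rests on the boss, the origin 42 mm above the pulley's.
- shaft_foot (a point): Centre of the shaft's lower end, 40 mm below its collar. The shaft is 15.5 mm in diameter, its last 4 mm a cone. A darker key 5 mm wide, 11.5 mm out from the axis, runs from 14 to 37 mm above the foot: 14 mm of plain shaft enter the bore before the key lands on the boss. A thin dark line on the collar's top marks the key's side.
- stand: Fixed black plastic block 76 x 76 x 46 mm with a through hole 28 mm in diameter in which the shaft hangs by its collar. Origin: centre of the underside, on the bench.
- grease_pot: Bystander: round pot with a screw lid, 54 mm in diameter, 36 mm high. Origin: centre of the underside. Leave it alone.
- hex_key: Bystander: L-shaped hex key, 32 x 92 x 6 mm, lying flat. Leave it alone.
- flux_bottle: Bystander: small dropper bottle 32 mm in diameter, 90 mm high. Origin: centre of the underside. Leave it alone.
- spare_wheel_a: Bystander: small black crawler wheel 38 mm in diameter, 14 mm high, lying flat. Leave it alone.
Mind the look-alikes: they are no part of the job. What is shaped like the shaft but green or turquoise is not meant.

How it is judged:
By the outcome, as a careful person would: the job done as asked, in the order asked, and still so for the second after the job is handed in, while the arm keeps its last pose, push and grip.
It also fails if it takes over 72 s, if anything falls off the work surface, if the arm or the gripper's body presses on something with over 40 N, if the wrist force passes 120 N, or if a joint passes its speed limit or range.

## Working session

There is one attempt and no reset: what is moved stays moved. The work goes in short steps, Python scripts to look and compute and a tool call to move; the robot and the scene stay as the last step left them, time stands still between calls to the robot, and variables do not carry over. Pictures are saved under pics/ and viewed, at most 10 in all, crops included, and the job is handed in when it is done.

Besides the shell and the picture viewer there is one more tool, called after "Request:" in YAML: its name, and indented under it one key for each argument. servo_tool: Moves the arm, as the interface text tells. Its arguments: {"type":"object","properties":{"deltas":{"type":"array"},"force":{"type":"number"}},"required":["deltas"]}

```bash
mkdir -p pics; ls; python3 - <<'E'
from workcell import env, vision
import cv2, numpy as np
for n in ("side","top"):
    d=vision.read_camera(n)
    cv2.imwrite(f"pics/{n}0.png",d["color"][:,:,::-1])
    np.savez(f"{n}0.npz",**d)
    print(n,d["K"].round(1).tolist(),d["pose"].round(3).tolist())
print(env.get_state())
E
```

```text
pics
side [[386.6, 0.0, 249.4], [0.0, 386.6, 196.3], [0.0, 0.0, 1.0]] [[0.88, -0.256, 0.401, -3.915], [-0.475, -0.445, 0.759, -933.314], [-0.016, -0.858, -0.513, 755.377], [0.0, 0.0, 0.0, 1.0]]
top [[478.7, 0.0, 258.0], [0.0, 478.7, 193.2], [0.0, 0.0, 1.0]] [[-0.008, -0.994, 0.109, 372.757], [-1.0, 0.009, 0.005, 73.948], [-0.006, -0.109, -0.994, 1308.599], [0.0, 0.0, 0.0, 1.0]]
{'clock': 0.1, 'qpos': array([ 1.06131591e+00,  9.18041782e-02,  1.23175103e+00,  1.32574759e-05,
        1.81979577e+00, -5.66955721e-02]), 'joint_velocities': array([-0.00042702, -0.00192734, -0.00359704,  0.00029708,  0.0006168 ,
        0.00042728]), 'joint_torque': array([ 2.00128612e-03, -4.47857988e+01, -4.07569957e+01,  6.98549557e-02,
        2.85212992e-02, -1.12791747e-04]), 'ee_pos': array([262.35092529, 539.31420866, 221.61576235]), 'tcp_rot': array([-7.05054547e-01, -3.06093651e+00,  2.64596558e-03]), 'ft_force': array([ 0.1617882 , -0.63346464,  0.66187037]), 'wrist_torque': array([-0.00573589,  0.03891124, -0.04138698]), 'finger_force': 0.0, 'opening': 88.13197819056272}
```

View pics/top0.png

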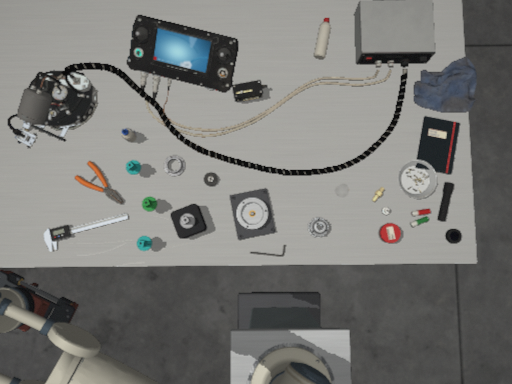

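View pics/side0.png

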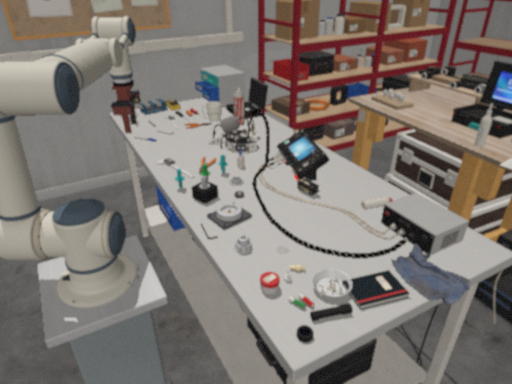

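```bash
python3 - <<'E'
import cv2, numpy as np
a=np.load("top0.npz")["color"][:,:,::-1]; s=np.load("side0.npz")["color"][:,:,::-1]
z=lambda i,f:cv2.resize(i,None,fx=f,fy=f,interpolation=cv2.INTER_CUBIC)
t=lambda r,c,h=20:z(a[r-h:r+h,c-h:c+h],6.6)
A=np.hstack([t(165,174),t(221,188),t(227,319)])
B=np.hstack([t(213,252,30)[:,:],]) ;B=cv2.resize(B,(264,264))
C=cv2.resize(s[150:260,160:270],(264,264),interpolation=cv2.INTER_CUBIC)
D=cv2.resize(s[225:265,225:265],(264,264),interpolation=cv2.INTER_CUBIC)
cv2.imwrite("pics/crop1.png",np.vstack([A,np.hstack([B,C,D])]))
E
```

```text
(no output)
```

View pics/crop1.png

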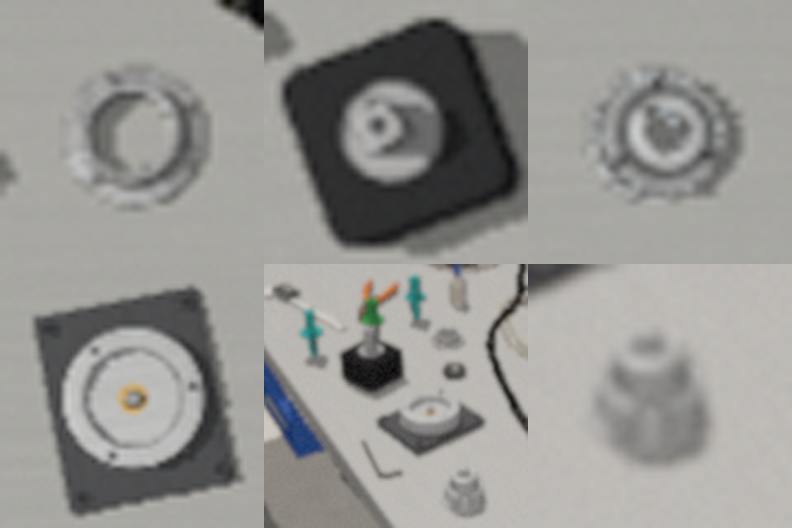

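```bash
cat > h.py <<'E'
import numpy as np, cv2
from workcell import env, vision
def ray(d,u,v,z):
    r=d["pose"][:3,:3]@np.linalg.solve(d["K"],[u,v,1.]); o=d["pose"][:3,3]
    return (o+r*(z-o[2])/r[2])[:2]
def proj(d,p):
    R=d["pose"][:3,:3]; c=d["K"]@(R.T@(np.array(p,float)-d["pose"][:3,3])); return c[:2]/c[2]
def rect(d,x,y,z,half,s):
    """metric picture of the plane z: s px per mm, x up, y left"""
    n=int(2*half*s)
    src=np.float32([[0,0],[n,0],[n,n],[0,n]])
    w=[(x+half,y+half),(x+half,y-half),(x-half,y-half),(x-half,y+half)]
    H=cv2.getPerspectiveTransform(src,np.float32([proj(d,(a,b,z)) for a,b in w]))
    return cv2.warpPerspective(d["color"][:,:,::-1],H,(n,n),flags=cv2.INTER_CUBIC|cv2.WARP_INVERSE_MAP)
E
python3 - <<'E'
from h import *
d=np.load("top0.npz"); s=np.load("side0.npz")
P={}
for n,u,v,z in [("pulley",319.6,226.7,42),("flange",174.9,165.8,17),("collar",187.1,220.8,51),("nest",252.2,213.5,34)]:
    P[n]=ray(d,u,v,z); print(n,P[n].round(1),"side px",proj(s,(*P[n],z)).round(1))
A=np.hstack([rect(d,*P["pulley"],42,30,6.6),rect(d,*P["collar"],51,30,6.6)])
B=np.hstack([rect(d,*P["flange"],17,40,5),rect(d,*P["nest"],34,45,4.4)])
A=A[:,:784];B=cv2.resize(B,(784,392)) 
S=[]
for n,z in (("pulley",42),("collar",51)):
    u,v=proj(s,(*P[n],z)).round().astype(int)
    S.append(cv2.resize(s["color"][v-14:v+14,u-26:u+26,::-1],(392,204),interpolation=cv2.INTER_CUBIC))
cv2.imwrite("pics/crop2.png",np.vstack([A,np.hstack(S)]));cv2.imwrite("pics/crop3.png",B)
E
```

```text
pulley [421.1 -81.1] side px [242.9 236.8]
flange [591.7 307.5] side px [236.  178.6]
collar [439.2 267.7] side px [204.2 184.6]
nest [458.1  96.7] side px [228.7 208.5]Traceback (most recent call last):
  File "<stdin>", line 7, in <module>
    return _nx.concatenate(arrs, 1, dtype=dtype, casting=casting)
           ~~~~~~~~~~~~~~~^^^^^^^^^^^^^^^^^^^^^^^^^^^^^^^^^^^^^^^
ValueError: all the input array dimensions except for the concatenation axis must match exactly, but along dimension 0, the array at index 0 has size 400 and the array at index 1 has size 396
```

```bash
python3 - <<'E'
from h import *
d=np.load("top0.npz"); s=np.load("side0.npz")
P=dict(pulley=(421.1,-81.1),collar=(439.2,267.7),flange=(591.7,307.5),nest=(458.1,96.7))
A=np.hstack([cv2.resize(rect(d,*P[n],z,h,10),(390,390)) for n,z,h in(("pulley",42,30),("collar",51,30))])
S=[]
for n,z in (("pulley",42),("collar",51)):
    u,v=proj(s,(*P[n],z)).round().astype(int)
    S.append(cv2.resize(s["color"][v-13:v+13,u-25:u+25,::-1],(390,204),interpolation=cv2.INTER_CUBIC))
cv2.imwrite("pics/crop2.png",np.vstack([A,np.hstack(S)]))
E
```

```text
(no output)
```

View pics/crop2.png

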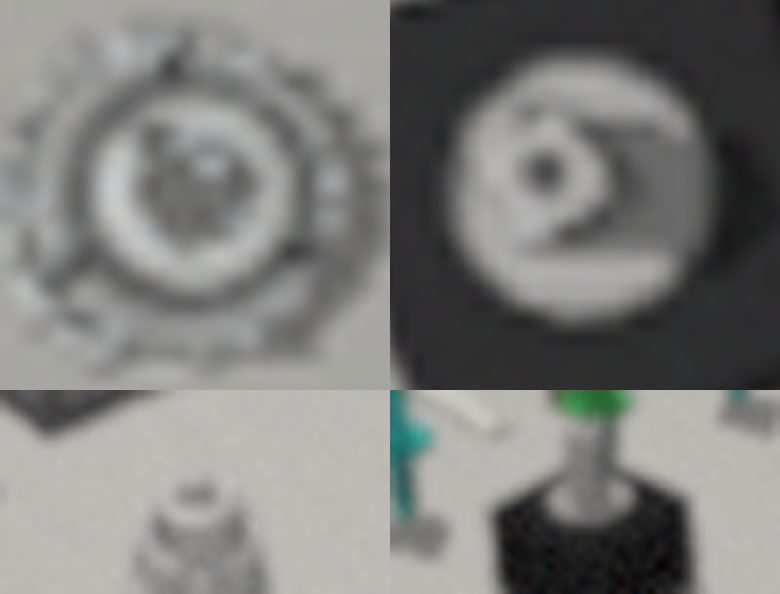

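```bash
python3 - <<'E'
from h import *
fr=[vision.read_camera("top") for _ in range(6)]
d=dict(fr[0]); d["color"]=np.mean([f["color"].astype(float) for f in fr],0).astype(np.uint8)
np.savez("top1.npz",**d)
P=dict(pulley=(421.1,-81.1,42,26,32),collar=(439.2,267.7,51,26,40),flange=(591.7,307.5,17,28,43),nest=(458.1,96.7,34,55,86))
C={}
for n,(x,y,z,h,dia) in P.items():
    g=cv2.cvtColor(rect(d,x,y,z,h,10),cv2.COLOR_BGR2GRAY)
    out=[]
    for off in (-15,0,15):
        t,_=cv2.threshold(g,0,255,cv2.THRESH_OTSU)
        b=(g>t+off).astype(np.uint8)
        cs,_=cv2.findContours(b,cv2.RETR_EXTERNAL,cv2.CHAIN_APPROX_NONE)
        c=[c for c in cs if cv2.contourArea(c)>2000]
        for k in c:
            hull=cv2.convexHull(k)
            if len(hull)<6: continue
            (u,v),(a,bb),_=cv2.fitEllipse(hull)
            m=(a+bb)/20
            if abs(m-dia)<.2*dia: out.append((round(x+h-v/10,1),round(y+h-u/10,1),round(a/10,1),round(bb/10,1)))
    print(n,out)
def polar(x,y,z,radii,step=10):
    a=np.deg2rad(np.arange(0,360,step)); r=[]
    g=cv2.cvtColor(d["color"],cv2.COLOR_RGB2GRAY).astype(np.float32)
    for R in radii:
        uv=np.array([proj(d,(x+R*np.cos(t),y+R*np.sin(t),z)) for t in a],np.float32)
        r.append(cv2.remap(g,uv[None,:,0],uv[None,:,1],cv2.INTER_CUBIC)[0])
    return np.mean(r,0).astype(int)
print("boss r10-12",polar(421.1,-81.1,42,(10,11,12)).tolist())
print("collar r16-18",polar(439.2,267.7,51,(15,16.5,18)).tolist())
E
```

```text
pulley [(421.6, -80.5, 29.6, 30.9), (378.2, -95.1, 9.9, 59.7), (421.5, -80.5, 28.0, 29.5), (440.3, -106.9, 13.4, 47.4)]
collar [(440.3, 268.7, 40.6, 41.9), (440.3, 268.8, 39.2, 40.8), (440.2, 268.5, 39.0, 39.5)]
flange []
nest [(459.8, 98.2, 86.7, 87.1), (398.4, 144.8, 12.6, 141.7), (459.8, 98.2, 85.7, 86.1), (459.7, 98.2, 84.6, 85.2)]
boss r10-12 [175, 165, 138, 108, 107, 139, 168, 178, 183, 185, 188, 189, 189, 190, 184, 183, 174, 171, 173, 176, 180, 181, 176, 178, 175, 168, 169, 164, 153, 154, 159, 164, 167, 170, 174, 176]
collar r16-18 [165, 162, 153, 137, 139, 161, 169, 167, 156, 154, 160, 163, 163, 159, 160, 161, 150, 149, 146, 143, 142, 145, 148, 130, 99, 98, 99, 98, 99, 101, 114, 131, 144, 159, 160, 165]
```

```bash
cat >> h.py <<'E'
from scipy.spatial.transform import Rotation as Ro
def plan(x,y,z,yaw=None):
    """deltas in tool axes (mm) after turning the tool's y to yaw (deg); yaw None keeps it"""
    s=env.get_state(); R=Ro.from_rotvec(s["tcp_rot"]).as_matrix()
    cy=np.degrees(np.arctan2(R[1,1],R[0,1]))
    yaw=cy if yaw is None else yaw
    D=np.array([x,y,z])-s["ee_pos"]; t=np.radians(yaw)
    X=np.array([-np.sin(t),np.cos(t)]);Y=np.array([np.cos(t),np.sin(t)])
    print("t",round(s["clock"],2),"pos",s["ee_pos"].round(1),"yaw",cy.round(1),"tilt",np.degrees(np.arccos(-R[2,2])).round(2),"q6",s["qpos"][5].round(2),
     "F",s["ft_force"].round(1),"open",round(s["opening"],1),"ff",round(s["finger_force"],1))
    print("turn wz",round(cy-yaw,1),"shift x,y,z",(X@D[:2]).round(1),(Y@D[:2]).round(1),(-D[2]).round(1))
E
python3 - <<'E'
from h import *
plan(421.6,-80.5,90)
d=np.load("top1.npz"); g=cv2.cvtColor(d["color"],cv2.COLOR_RGB2GRAY).astype(np.float32)
for nm,x,y,z,rr in (("boss",421.6,-80.5,42,(10.3,11.5)),("collar",440.3,268.7,51,(14,)),("collar",440.3,268.7,51,(17,))):
    a=np.deg2rad(np.arange(0,90,6)); q=0
    for R in rr:
        uv=np.array([proj(d,(x+R*np.cos(t),y+R*np.sin(t),z)) for t in a],np.float32)
        q=q+cv2.remap(g,uv[None,:,0],uv[None,:,1],cv2.INTER_CUBIC)[0]/len(rr)
    print(nm,q.astype(int).tolist())
# flange: bore (bright patch in dark ring) and outer blob
lab=cv2.cvtColor(rect(d,591.7,307.5,5,40,10),cv2.COLOR_BGR2GRAY).astype(float)
m=(cv2.GaussianBlur(np.abs(lab-np.median(lab)),(0,0),4)>7).astype(np.uint8)
for c in cv2.findContours(m,cv2.RETR_EXTERNAL,cv2.CHAIN_APPROX_NONE)[0]:
    if cv2.contourArea(c)>20000:
        (u,v),ab,_=cv2.fitEllipse(cv2.convexHull(c)); print("flange",591.7+40-v/10,307.5+40-u/10,ab)
E
```

```text
t 0.4 pos [262.5 539.5 222.5] yaw 64.1 tilt 0.01 q6 -0.06 F [ 0.3  0.3 -0.4] open 87.8 ff 0.0
turn wz 0.0 shift x,y,z -414.3 -487.9 132.5
boss [176, 169, 158, 141, 123, 108, 105, 120, 141, 161, 176, 183, 189, 191, 193]
collar [160, 157, 152, 149, 139, 125, 127, 142, 154, 166, 172, 175, 179, 178, 173]
collar [162, 163, 164, 159, 154, 144, 140, 144, 157, 157, 160, 153, 146, 137, 136]
flange 595.3374877929688 311.3116516113281 (633.29150390625, 650.6627197265625)
```

Request:
servo_tool:
  deltas: [0,0,0,-0.0276,-0.0325,0,0,0,0,0,-0.0276,-0.0325,0,0,0,0,0,-0.0276,-0.0325,0,0,0,0,0,-0.0276,-0.0325,0,0,0,0,0,-0.0276,-0.0325,0,0,0,0,0,-0.0276,-0.0325,0,0,0,0,0,-0.0276,-0.0325,0,0,0,0,0,-0.0276,-0.0325,0,0,0,0,0,-0.0276,-0.0325,0,0,0,0,0,-0.0276,-0.0325,0,0,0,0,0,-0.0276,-0.0325,0,0,0,0,0,-0.0276,-0.0325,0,0]

```text
clock: 1.6
ee_pos: [389.7, 42.3, 223.0]
tcp_rot: [0.705, 3.06, 0.001]
ft_force: [0.9, 0.3, 0.6]
opening: 87.9
finger_force: 0.0
```

```bash
python3 -c "
from h import *
plan(421.6,-80.5,28)"
```

```text
t 1.6 pos [389.7  42.3 223. ] yaw 64.1 tilt 0.07 q6 -1.1 F [0.9 0.3 0.6] open 87.9 ff 0.0
turn wz 0.0 shift x,y,z -82.3 -96.5 195.0
```

Request:
servo_tool:
  deltas: [0,0,0,-0.0206,-0.0241,0.025,0,0,0,0,-0.0206,-0.0241,0.025,0,0,0,0,-0.0206,-0.0241,0.025,0,0,0,0,-0.0205,-0.0242,0.025,0,0,0,0,0,0,0.03,0,0,0,0,0,0,0.03,0,0,0,0,0,0,0.02,0,0,0,0,0,0,0.015,0,0,0,0,0,0,0,0]
  force: 8

```text
clock: 2.5
ee_pos: [420.2, -78.5, 25.6]
tcp_rot: [-0.704, -3.058, -0.0]
ft_force: [-1.0, -0.3, -0.3]
opening: 87.7
finger_force: 0.0
```

Request:
servo_tool:
  deltas: [0,0,0,0,0,0,1,0,0,0,0,0,0,1,0,0,0,0,0,0,1,0,0,0,0,0,0,1,0,0,0,0,0,0,1,0,0,0,0,0,0,1,0,0,0,0,0,0,1]
  force: 8

```text
clock: 3.2
ee_pos: [421.5, -78.8, 27.7]
tcp_rot: [0.705, 3.061, 0.0]
ft_force: [1.0, -0.1, 0.1]
opening: 35.4
finger_force: 0.0
```

```bash
python3 -c "
from h import *
plan(421.6,-80.5,28)"
```

```text
t 3.2 pos [421.5 -78.8  27.7] yaw 64.1 tilt 0.0 q6 -1.38 F [ 1.  -0.1  0.1] open 35.4 ff 0.0
turn wz 0.0 shift x,y,z -0.8 -1.5 -0.3
```

Request:
servo_tool:
  deltas: [0,0,0,0,0,0,1,0,0,0,0,0,0,1]

```text
clock: 3.4
ee_pos: [421.4, -79.0, 27.6]
tcp_rot: [-0.705, -3.061, 0.0]
ft_force: [-0.2, -1.1, 0.1]
opening: 31.5
finger_force: 8.0
```

Request:
servo_tool:
  deltas: [0,0,0,0,0,0,0.45,0,0,0,0,0,0,0.45,0,0,9.0,0,0,0,0.45]

```text
out of range
```

Request:
servo_tool:
  deltas: [0,0,0,0,0,0,0.45,0,0,0,0,0,0,0.45,0,0,8.5,0,0,0,0.45,0,0,8.5,0,0,0,0.45,0,0,8.5,0,0,0,0.45,0,0,8.5,0,0,0,0.45,0,0,8.5,0,0,0,0.45,0,0,8.5,0,0,0,0.45,0,0,8.5,0,0,0,0.45,0,0,8.5,0,0,0,0.45,0,0,8.5,0,0,0,0.45,0,0,8.5,0,0,0,0.45]

```text
clock: 4.6
ee_pos: [421.5, -78.7, 27.6]
tcp_rot: [-2.593, -1.773, -0.0]
ft_force: [-0.9, 0.2, -1.0]
opening: 48.5
finger_force: 0.0
```

Request:
servo_tool:
  deltas: [0,0,5,0,0,0,0.45,0,0,0,0,0,0,0.45,0,0,0,0,0,0,1,0,0,0,0,0,0,1,0,0,0,0,0,0,1,0,0,0,0,0,0,1,0,0,0,0,0,0,1]

```text
clock: 5.3
ee_pos: [421.6, -78.9, 27.7]
tcp_rot: [2.663, 1.666, 0.0]
ft_force: [-0.0, -0.6, 0.4]
opening: 31.2
finger_force: 8.0
```

```bash
python3 -c "
from h import *
plan(421.6,-80.5,28)"
```

```text
t 5.3 pos [421.6 -78.9  27.7] yaw -25.9 tilt 0.02 q6 0.19 F [-0.  -0.6  0.4] open 31.2 ff 8.0
turn wz 0.0 shift x,y,z -1.5 0.7 -0.3
```

Request:
servo_tool:
  deltas: [0,0,0,0,0,0,1,0,0,0,0,0,0,1,0,0,0,0,0,-0.02,1,0,0,0,0,0,-0.04,1,0,0,0,0.02,-0.005,0,1,0,0,0,0.035,-0.009,0,1,0,0,0,0.035,-0.009,0,1,0,0,0,0.035,-0.009,0,1,0,0,0,0.03,-0.007,0,1,0,0,0,0.0224,-0.0047,0,1,0,0,0,0,0,0,1,0,0,0,0,0,0,1]
  force: 30

```text
clock: 6.5
ee_pos: [459.2, 99.7, 87.0]
tcp_rot: [-2.662, -1.668, 0.003]
ft_force: [0.2, -0.4, -1.8]
opening: 30.8
finger_force: 30.0
```

```bash
python3 - <<'E'
from h import *
plan(459.8,99.8,60)
d=vision.read_camera("top"); s=vision.read_camera("side")
a=cv2.resize(rect(d,459,99,34,60,4),(400,400)); 
u,v=proj(s,(459,99,34)).astype(int)
b=cv2.resize(s["color"][v-40:v+40,u-40:u+40,::-1],(400,400),interpolation=cv2.INTER_CUBIC)
cv2.imwrite("pics/p4.png",np.hstack([a,b]))
E
```

```text
t 6.5 pos [459.2  99.7  87. ] yaw -25.9 tilt 0.11 q6 0.59 F [ 0.2 -0.4 -1.8] open 30.8 ff 30.0
turn wz 0.0 shift x,y,z 0.3 0.5 27.0
```

View pics/p4.png

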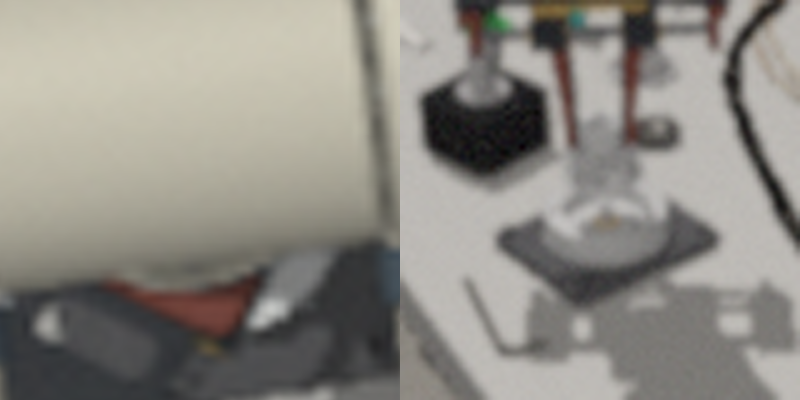

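Request:
servo_tool:
  deltas: [0,0,0,0.0003,0.0005,0.01,1,0,0,0,0,0,0.01,1,0,0,0,0,0,0.006,1,0,0,0,0,0,0.003,1,0,0,0,0,0,0.003,1]

```text
clock: 7.1
ee_pos: [460.2, 99.7, 55.1]
tcp_rot: [-2.664, -1.666, 0.001]
ft_force: [0.4, -0.9, -1.3]
opening: 30.4
finger_force: 30.0
```

```bash
python3 -c "
from h import *
plan(459.8,99.8,49.7)"
```

```text
t 7.1 pos [460.2  99.7  55.1] yaw -26.0 tilt 0.03 q6 0.59 F [ 0.4 -0.9 -1.3] open 30.4 ff 30.0
turn wz 0.0 shift x,y,z -0.1 -0.4 5.4
```

Request:
servo_tool:
  deltas: [0,0,0,0,0,0.002,1,0,0,0,0,0,0.002,1,0,0,0,0,0,0.002,1,0,0,0,0,0,0.001,1,0,0,0,0,0,0,1]

```text
clock: 7.6
ee_pos: [460.6, 99.6, 49.7]
tcp_rot: [2.663, 1.665, 0.0]
ft_force: [-2.7, -3.5, 4.1]
opening: 30.7
finger_force: 30.0
```

```bash
python3 -c "
from h import *
plan(459.8,99.8,49.7)"
```

```text
t 7.6 pos [460.6  99.6  49.7] yaw -26.0 tilt 0.05 q6 0.59 F [-2.7 -3.5  4.1] open 30.7 ff 30.0
turn wz 0.0 shift x,y,z -0.2 -0.8 -0.0
```

Request:
servo_tool:
  deltas: [0,0,0,0,0,0,0.45,0,0,0,0,0,0,0.45,0,0,0,0,0,0,0.45,0,0,0,0,0,-0.02,0.45,0,0,0,0,0,-0.03,0.2,0,0,0,0,0,-0.03,0]
  force: 8

```text
clock: 8.2
ee_pos: [460.0, 100.0, 129.0]
tcp_rot: [-2.663, -1.666, 0.002]
ft_force: [0.6, 0.5, 0.0]
opening: 61.0
finger_force: 0.0
```

```bash
python3 - <<'E'
from h import *
d=np.load("top1.npz")
for z,r in ((5,29),(17,21.5)):
    g=cv2.GaussianBlur(cv2.cvtColor(rect(d,592,308,z,45,10),cv2.COLOR_BGR2GRAY),(0,0),3)
    c=cv2.HoughCircles(g,cv2.HOUGH_GRADIENT_ALT,1.5,20,param1=80,param2=.5,minRadius=int(r*9),maxRadius=int(r*11))
    if c is not None: print(z,[(round(592+45-v/10,1),round(308+45-u/10,1),round(q/10,1)) for u,v,q in c.reshape(-1,c.shape[-1])[:4,:3]])
# bright-bench seen through bore, and bounding extents
g=cv2.cvtColor(d["color"],cv2.COLOR_RGB2GRAY)
print(g[150:182,158:192].tolist()) if 0 else None
for z in (5,):
    im=cv2.cvtColor(rect(d,592,308,z,45,10),cv2.COLOR_BGR2GRAY).astype(float)
    bg=np.median(im); print("bg",bg)
    for ax in (0,1):
        p=cv2.GaussianBlur((im[430:470] if ax==0 else im[:,430:470].T),(0,0),3).mean(0)-bg
        print("row(y,left+)" if ax==0 else "col(x,up+)",p[::25].astype(int).tolist())
plan(592.5,309.5,100,0)
E
```

```text
bg 166.0
row(y,left+) [0, 0, 0, 0, -3, 1, 6, 0, -16, -51, -75, -57, -55, -27, -1, 0, 0, 0, 0, 0, 0, 0, -1, -27, -72, -84, -56, -38, -37, -18, 2, 0, -1, 0, 0, 0]
col(x,up+) [0, -1, 0, 0, -7, -22, -20, -19, -13, -22, -40, -18, 1, 0, 0, 1, 0, 0, 0, 1, 0, -10, -21, -19, -64, -58, -10, 9, -8, -16, 0, 0, 0, 0, 0, 0]
t 8.2 pos [460. 100. 129.] yaw -25.9 tilt 0.07 q6 0.59 F [0.6 0.5 0. ] open 61.0 ff 0.0
turn wz -25.9 shift x,y,z 209.5 132.5 29.0
```

Request:
servo_tool:
  deltas: [0,0,0,0.03,0.0034,0,0,0,0,0,0.04,0.0045,0,0,0,0,0,0.04,0.0045,0,0,0,0,0,0.04,0.0045,0,0,0,0,0,0.04,0.0045,0,0,0,0,0,0.04,0.0045,0.02,0,0,0,0,0.02,0.0023,0.03,0,0,0,0,0,0,0.03,0,0,0,0,0,0,0.02,0,0,0,0,0,0,0,0]

```text
clock: 9.2
ee_pos: [592.7, 311.7, 23.4]
tcp_rot: [-2.662, -1.666, 0.013]
ft_force: [-0.3, 0.6, -0.2]
opening: 87.8
finger_force: 0.0
```

```bash
python3 - <<'E'
from h import *
plan(594.5,312.5,8)
E
```

```text
t 9.2 pos [592.7 311.7  23.4] yaw -25.9 tilt 0.46 q6 0.89 F [-0.3  0.6 -0.2] open 87.8 ff 0.0
turn wz 0.0 shift x,y,z 1.5 1.2 15.4
```

Request:
servo_tool:
  deltas: [0,0,0,0,0,0,0]

```text
clock: 9.3
ee_pos: [595.0, 312.4, 28.6]
tcp_rot: [-2.663, -1.666, 0.001]
ft_force: [-0.5, -0.2, 1.0]
opening: 87.7
finger_force: 0.0
```

```bash
python3 - <<'E'
from h import *
plan(594.5,312.5,8)
E
```

```text
t 9.3 pos [595.  312.4  28.6] yaw -25.9 tilt 0.03 q6 0.89 F [-0.5 -0.2  1. ] open 87.7 ff 0.0
turn wz 0.0 shift x,y,z -0.1 -0.5 20.6
```

Request:
servo_tool:
  deltas: [0,0,0,0,0,0.01,0,0,0,0,0,0,0.007,0,0,0,0,0,0,0.0035,0,0,0,0,0,0,0,1,0,0,0,0,0,0,1,0,0,0,0,0,0,1,0,0,0,0,0,0,1,0,0,0,0,0,0,1,0,0,0,0,0,0,1,0,0,0,0,0,0,1,0,0,0,0,0,0,1,0,0,0,0,0,0,1]
  force: 8

```text
clock: 10.5
ee_pos: [595.2, 312.4, 8.3]
tcp_rot: [2.663, 1.666, 0.0]
ft_force: [-0.2, 0.0, 0.6]
opening: 42.3
finger_force: 8.0
```

```bash
python3 - <<'E'
from h import *
plan(594.5,312.5,8)
E
```

```text
t 10.5 pos [595.2 312.4   8.3] yaw -25.9 tilt 0.01 q6 0.89 F [-0.2  0.   0.6] open 42.3 ff 8.0
turn wz 0.0 shift x,y,z -0.2 -0.7 0.3
```

Request:
servo_tool:
  deltas: [0,0,0,0,0,0,0.36,0,0,0,0,0,0,0.36,0,0,-8.5,0,0,0,0.36,0,0,-8.5,0,0,0,0.36,0,0,-8.5,0,0,0,0.36,0,0,-8.5,0,0,0,0.36,0,0,-8.5,0,0,0,0.36,0,0,-8.5,0,0,0,0.36,0,0,-8.5,0,0,0,0.36,0,0,0,0,0,0,0.36]

```text
clock: 11.5
ee_pos: [595.0, 312.3, 8.0]
tcp_rot: [-1.484, -2.769, 0.0]
ft_force: [-0.6, -0.7, 0.4]
opening: 56.5
finger_force: 0.0
```

Request:
servo_tool:
  deltas: [0,0,0,0,0,0,1,0,0,0,0,0,0,1,0,0,0,0,0,0,1,0,0,0,0,0,0,1,0,0,0,0,0,0,1]

```text
clock: 12.0
ee_pos: [595.1, 312.4, 8.1]
tcp_rot: [-1.486, -2.768, -0.0]
ft_force: [-0.0, 0.4, 0.1]
opening: 42.1
finger_force: 8.0
```

```bash
python3 - <<'E'
from h import *
plan(460.4,99.4,100)
E
```

```text
t 12.0 pos [595.1 312.4   8.1] yaw 33.5 tilt 0.0 q6 -0.15 F [-0.   0.4  0.1] open 42.1 ff 8.0
turn wz 0.0 shift x,y,z -103.1 -229.9 -91.9
```

Request:
servo_tool:
  deltas: [0,0,0,0,0,0,1,0,0,0,0,0,0,1,0,0,0,0,0,-0.022,1,0,0,0,0,0,-0.04,1,0,0,0,-0.005,-0.01,-0.03,1,0,0,0,-0.0151,-0.034,0,1,0,0,0,-0.018,-0.04,0,1,0,0,0,-0.018,-0.04,0,1,0,0,0,-0.018,-0.04,0,1,0,0,0,-0.017,-0.038,0,1,0,0,0,-0.012,-0.0279,0,1,0,0,0,0,0,0,1]
  force: 30

```text
clock: 13.2
ee_pos: [459.2, 97.0, 100.3]
tcp_rot: [1.49, 2.765, -0.001]
ft_force: [1.3, 0.3, -1.2]
opening: 41.6
finger_force: 30.0
```

Request:
servo_tool:
  deltas: [0,0,0,0,0,0,1]

```text
clock: 13.3
ee_pos: [460.7, 99.2, 100.5]
tcp_rot: [1.487, 2.766, 0.002]
ft_force: [0.1, 0.4, -0.4]
opening: 41.5
finger_force: 30.0
```

```bash
python3 - <<'E'
from h import *
plan(460.4,99.4,74)
s=vision.read_camera("side")
u,v=proj(s,(459,99,70)).astype(int)
b=cv2.resize(s["color"][v-30:v+30,u-35:u+35,::-1],(700,600),interpolation=cv2.INTER_CUBIC)
cv2.imwrite("pics/p5.png",b)
E
```

```text
t 13.3 pos [460.7  99.2 100.5] yaw 33.5 tilt 0.07 q6 -0.44 F [ 0.1  0.4 -0.4] open 41.5 ff 30.0
turn wz 0.0 shift x,y,z 0.3 -0.2 26.5
```

View pics/p5.png

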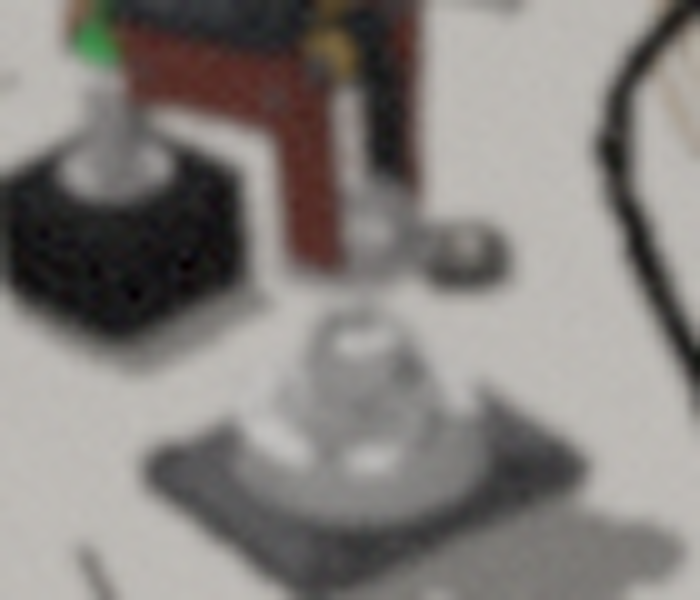

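Request:
servo_tool:
  deltas: [0,0,0,0,0,0.015,1,0,0,0,0,0,0.01,1,0,0,0,0,0,0.004,1,0,0,0,0,0,0.003,1,0,0,0,0,0,0.002,1]

```text
clock: 13.85
ee_pos: [460.4, 99.5, 65.6]
tcp_rot: [-1.485, -2.768, 0.001]
ft_force: [-0.3, -0.9, -0.6]
opening: 41.6
finger_force: 30.0
```

```bash
python3 -c "
from h import *
plan(460.4,99.4,54.1)"
```

```text
t 13.85 pos [460.4  99.5  65.6] yaw 33.6 tilt 0.05 q6 -0.45 F [-0.3 -0.9 -0.6] open 41.6 ff 30.0
turn wz 0.0 shift x,y,z -0.1 -0.1 11.5
```

Request:
servo_tool:
  deltas: [0,0,0,0,0,0.004,1,0,0,0,0,0,0.003,1,0,0,0,0,0,0.003,1,0,0,0,0,0,0.0015,1,0,0,0,0,0,0.001,1,0,0,0,0,0,0,1]

```text
clock: 14.45
ee_pos: [460.5, 99.3, 54.0]
tcp_rot: [1.486, 2.768, 0.0]
ft_force: [-1.1, -0.4, 2.2]
opening: 41.4
finger_force: 30.0
```

```bash
python3 -c "
from h import *
plan(460.4,99.4,54.1)"
```

```text
t 14.45 pos [460.5  99.3  54. ] yaw 33.6 tilt 0.01 q6 -0.45 F [-1.1 -0.4  2.2] open 41.4 ff 30.0
turn wz 0.0 shift x,y,z 0.2 -0.0 -0.1
```

Request:
servo_tool:
  deltas: [0,0,0,0,0,0,0.35,0,0,0,0,0,0,0.35,0,0,0,0,0,0,0.35,0,0,0,0,0,-0.02,0.35,0,0,0,0,0,-0.035,0.35,0,0,0,0,0,-0.035,0.35,0,0,0,0.0336,0.0178,0,0.35,0,0,0,0.04,0.02,0,0.35,0,0,0,0.04,0.02,0,0.35,0,0,0,0.04,0.02,0,0.35,0,0,0,0,0,0,0.35,0,0,0,0,0,0,0.35]
  force: 8

```text
clock: 15.65
ee_pos: [440.1, 270.9, 143.3]
tcp_rot: [1.482, 2.77, -0.001]
ft_force: [0.2, -0.8, 0.3]
opening: 57.0
finger_force: 0.0
```

```bash
python3 - <<'E'
from h import *
plan(440.3,270.3,57,34.5)
d=vision.read_camera("top");s=vision.read_camera("side")
a=cv2.resize(rect(d,459,99,64,40,4),(400,400))
u,v=proj(s,(459,160,70)).astype(int)
b=cv2.resize(s["color"][v-40:v+40,u-40:u+40,::-1],(400,400),interpolation=cv2.INTER_CUBIC)
cv2.imwrite("pics/p6.png",np.hstack([a,b]))
E
```

```text
t 15.65 pos [440.1 270.9 143.3] yaw 33.7 tilt 0.05 q6 -0.1 F [ 0.2 -0.8  0.3] open 57.0 ff 0.0
turn wz -0.8 shift x,y,z -0.6 -0.2 86.3
```

View pics/p6.png

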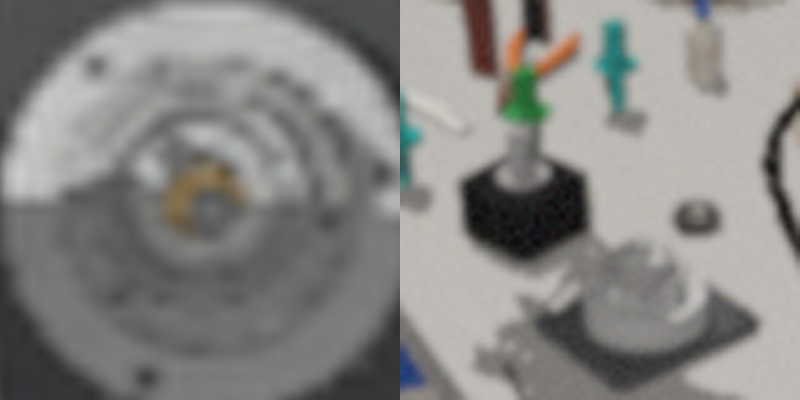

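Request:
servo_tool:
  deltas: [0,0,-0.8,-0.0006,-0.0002,0.03,0.35,0,0,0,0,0,0.03,0.35,0,0,0,0,0,0.018,0.35,0,0,0,0,0,0.008,0.35,0,0,0,0,0,0,1,0,0,0,0,0,0,1,0,0,0,0,0,0,1,0,0,0,0,0,0,1,0,0,0,0,0,0,1,0,0,0,0,0,0,1,0,0,0,0,0,0,1,0,0,0,0,0,0,1]
  force: 8

```text
clock: 16.95
ee_pos: [440.7, 269.9, 58.2]
tcp_rot: [1.466, 2.778, 0.001]
ft_force: [-1.0, -1.1, 5.3]
opening: 16.1
finger_force: 8.0
```

```bash
python3 - <<'E'
from h import *
plan(440.3,270.3,57,34.5)
E
```

```text
t 16.95 pos [440.7 269.9  58.2] yaw 34.4 tilt 0.03 q6 -0.12 F [-1.  -1.1  5.3] open 16.1 ff 8.0
turn wz -0.1 shift x,y,z 0.6 -0.1 1.2
```

Request:
servo_tool:
  deltas: [0,0,0,0,0,0,0.6,0,0,0,0,0,0,0.6,0,0,0,0,0,0,0.6]

```text
clock: 17.25
ee_pos: [440.5, 269.7, 57.2]
tcp_rot: [-1.466, -2.778, 0.001]
ft_force: [-0.1, -0.4, -0.7]
opening: 33.8
finger_force: 0.0
```

```bash
python3 - <<'E'
from h import *
plan(440.3,270.3,57,34.5)
E
```

```text
t 17.25 pos [440.5 269.7  57.2] yaw 34.4 tilt 0.03 q6 -0.12 F [-0.1 -0.4 -0.7] open 33.8 ff 0.0
turn wz -0.1 shift x,y,z 0.6 0.2 0.2
```

Request:
servo_tool:
  deltas: [0,0,8.5,0,0,0,0.6,0,0,8.5,0,0,0,0.6,0,0,8.5,0,0,0,0.6,0,0,8.5,0,0,0,0.6,0,0,8.5,0,0,0,0.6,0,0,8.5,0,0,0,0.6,0,0,8.5,0,0,0,0.6,0,0,8.5,0,0,0,0.6,0,0,8.5,0,0,0,0.6,0,0,8.5,0,0,0,0.6,0,0,5,0,0,0,0.6,0,0,0,0,0,0,0.6]

```text
clock: 18.45
ee_pos: [440.5, 269.7, 57.3]
tcp_rot: [3.002, 0.927, -0.001]
ft_force: [0.0, 0.7, -0.6]
opening: 34.7
finger_force: 0.0
```

Request:
servo_tool:
  deltas: [0,0,0,0,0,0,1,0,0,0,0,0,0,1,0,0,0,0,0,0,1,0,0,0,0,0,0,1,0,0,0,0,0,0,1]

```text
clock: 18.95
ee_pos: [440.6, 269.7, 57.6]
tcp_rot: [3.001, 0.928, -0.0]
ft_force: [-0.1, 0.1, 0.4]
opening: 16.0
finger_force: 8.0
```

```bash
python3 - <<'E'
from h import *
plan(460.4,99.4,130)
E
```

```text
t 18.95 pos [440.6 269.7  57.6] yaw -55.6 tilt 0.01 q6 1.45 F [-0.1  0.1  0.4] open 16.0 ff 8.0
turn wz 0.0 shift x,y,z -79.8 151.7 -72.4
```

Request:
servo_tool:
  deltas: [0,0,0,0,0,0,1,0,0,0,0,0,0,1,0,0,0,0,0,-0.02,1,0,0,0,0,0,-0.03,1,0,0,0,0,0,-0.025,1,0,0,0,-0.01,0.019,0,1,0,0,0,-0.018,0.034,0,1,0,0,0,-0.018,0.034,0,1,0,0,0,-0.018,0.034,0,1,0,0,0,-0.0158,0.0307,0,1,0,0,0,0,0,0,1,0,0,0,0,0,0,1]
  force: 50

```text
clock: 20.15
ee_pos: [460.3, 99.1, 132.5]
tcp_rot: [-3.002, -0.925, 0.0]
ft_force: [0.0, 0.2, -1.8]
opening: 15.4
finger_force: 50.0
```

```bash
python3 - <<'E'
from h import *
plan(460.4,99.4,118)
s=vision.read_camera("side")
u,v=proj(s,(459,99,80)).astype(int)
b=cv2.resize(s["color"][v-30:v+30,u-40:u+40,::-1],(800,600),interpolation=cv2.INTER_CUBIC)
cv2.imwrite("pics/p7.png",b)
E
```

```text
t 20.15 pos [460.3  99.1 132.5] yaw -55.7 tilt 0.04 q6 1.11 F [ 0.   0.2 -1.8] open 15.4 ff 50.0
turn wz 0.0 shift x,y,z 0.2 -0.2 14.5
```

View pics/p7.png

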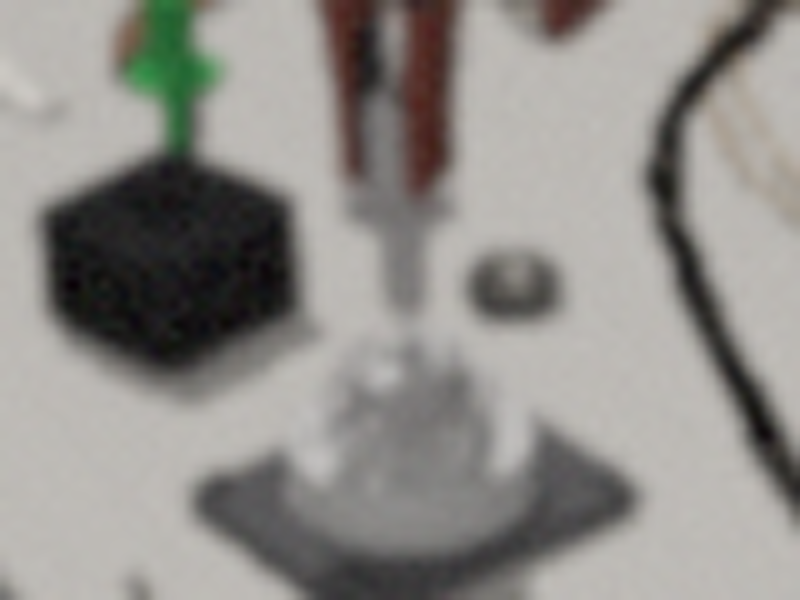

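Request:
servo_tool:
  deltas: [0,0,0,0,0,0.01,1,0,0,0,0,0,0.006,1,0,0,0,0,0,0.003,1,0,0,0,0,0,0.003,1,0,0,0,0,0,0.003,1,0,0,0,0,0,0.002,1]

```text
clock: 20.8
ee_pos: [460.3, 99.6, 105.4]
tcp_rot: [-3.001, -0.928, 0.0]
ft_force: [-1.3, -0.6, -1.3]
opening: 15.7
finger_force: 50.0
```

```bash
python3 - <<'E'
from h import *
plan(460.4,99.4,101.6)
print(env.get_state()["wrist_torque"].round(2))
E
```

```text
t 20.8 pos [460.3  99.6 105.4] yaw -55.6 tilt 0.01 q6 1.11 F [-1.3 -0.6 -1.3] open 15.7 ff 50.0
turn wz 0.0 shift x,y,z -0.0 0.2 3.8
[-0.04  0.14 -0.04]
```

Request:
servo_tool:
  deltas: [0,0,0,0,0,0.0015,1,0,0,0,0,0,0.0015,1,0,0,0,0,0,0.001,1,0,0,0,0,0,0.001,1,0,0,0,0,0,0.001,1,0,0,0,0,0,0,1]

```text
clock: 21.4
ee_pos: [460.3, 99.4, 99.5]
tcp_rot: [-3.001, -0.928, 0.0]
ft_force: [0.5, 0.4, -1.0]
opening: 15.7
finger_force: 50.0
```

```bash
python3 - <<'E'
from h import *
plan(460.4,99.4,97)
print(env.get_state()["wrist_torque"].round(2))
E
```

```text
t 21.4 pos [460.3  99.4  99.5] yaw -55.6 tilt 0.01 q6 1.11 F [ 0.5  0.4 -1. ] open 15.7 ff 50.0
turn wz 0.0 shift x,y,z 0.1 0.1 2.5
[-0.06  0.08 -0.02]
```

Request:
servo_tool:
  deltas: [0,0,0,0,0,0.0015,1,0,0,0,0,0,0.0015,1,0,0,0,0,0,0.0015,1,0,0,0,0,0,0.0015,1,0,0,0,0,0,0,1]

```text
clock: 21.9
ee_pos: [460.2, 99.4, 93.3]
tcp_rot: [-3.001, -0.928, 0.001]
ft_force: [-0.1, 1.3, -0.8]
opening: 15.8
finger_force: 50.0
```

```bash
python3 - <<'E'
from h import *
plan(460.4,99.4,84)
print(env.get_state()["wrist_torque"].round(2))
E
```

```text
t 21.9 pos [460.2  99.4  93.3] yaw -55.6 tilt 0.03 q6 1.11 F [-0.1  1.3 -0.8] open 15.8 ff 50.0
turn wz 0.0 shift x,y,z 0.2 0.1 9.3
[-0.07  0.11  0.02]
```

Request:
servo_tool:
  deltas: [0,0,0,0,0,0.003,1,0,0,0,0,0,0.003,1,0,0,0,0,0,0.0025,1,0,0,0,0,0,0.0015,1,0,0,0,0,0,0.0015,1,0,0,0,0,0,0.0015,1,0,0,0,0,0,0.0015,1,0,0,0,0,0,0,1]

```text
clock: 22.7
ee_pos: [460.3, 99.5, 79.5]
tcp_rot: [3.001, 0.928, 0.0]
ft_force: [-1.7, -0.5, 4.8]
opening: 15.5
finger_force: 50.0
```

```bash
python3 - <<'E'
from h import *
plan(460.4,99.4,75.6)
print(env.get_state()["wrist_torque"].round(2))
E
```

```text
t 22.7 pos [460.3  99.5  79.5] yaw -55.6 tilt 0.01 q6 1.11 F [-1.7 -0.5  4.8] open 15.5 ff 50.0
turn wz 0.0 shift x,y,z 0.0 0.1 3.9
[-0.12  0.84 -0.02]
```

Request:
servo_tool:
  deltas: [0,0,0,0,0,0.0015,1,0,0,0,0,0,0.0015,1,0,0,0,0,0,0.0015,1,0,0,0,0,0,0.001,1,0,0,0,0,0,0.001,1,0,0,0,0,0,0,1,0,0,0,0,0,0,1]
  force: 60

```text
clock: 23.4
ee_pos: [460.5, 99.5, 75.5]
tcp_rot: [3.001, 0.928, 0.002]
ft_force: [-7.8, -2.3, 16.4]
opening: 15.7
finger_force: 60.0
```

```bash
python3 - <<'E'
from h import *
plan(460.4,99.4,75.6)
print(env.get_state()["wrist_torque"].round(2))
E
```

```text
t 23.4 pos [460.5  99.5  75.5] yaw -55.6 tilt 0.09 q6 1.11 F [-7.8 -2.3 16.4] open 15.7 ff 60.0
turn wz 0.0 shift x,y,z -0.2 0.0 -0.1
[-0.31  1.94 -0.  ]
```

Request:
servo_tool:
  deltas: [0,0,0,-0.0008,-0.0003,0.001,1,0,0,0,0,0,0.001,1,0,0,0,0,0,0,1,0,0,0,0,0,0,1]

```text
clock: 23.8
ee_pos: [460.5, 99.5, 75.5]
tcp_rot: [3.001, 0.928, 0.007]
ft_force: [-10.0, -1.0, 24.8]
opening: 15.6
finger_force: 60.0
```

```bash
python3 - <<'E'
from h import *
plan(460.4,99.4,75.6)
print(env.get_state()["wrist_torque"].round(2))
d=vision.read_camera("top");s=vision.read_camera("side")
u,v=proj(s,(459,99,60)).astype(int)
b=cv2.resize(s["color"][v-25:v+25,u-30:u+30,::-1],(720,600),interpolation=cv2.INTER_CUBIC)
cv2.imwrite("pics/p8.png",b)
E
```

```text
t 23.8 pos [460.5  99.5  75.5] yaw -55.6 tilt 0.24 q6 1.11 F [-10.   -1.   24.8] open 15.6 ff 60.0
turn wz 0.0 shift x,y,z -0.1 0.0 -0.1
[-0.27  2.26 -0.03]
```

View pics/p8.png

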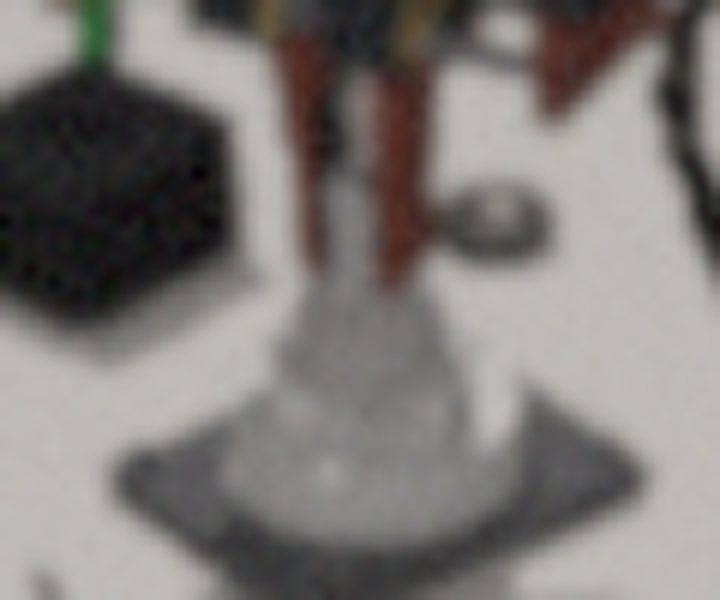

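Request:
servo_tool:
  deltas: [0,0,0,-0.0005,-0.0003,-0.0005,1,0,0,0,0,0,0,1,0,0,0,0,0,0,1]

```text
clock: 24.2
ee_pos: [460.4, 99.5, 75.5]
tcp_rot: [3.001, 0.928, 0.008]
ft_force: [-7.1, -0.4, 21.3]
opening: 15.5
finger_force: 60.0
```

```bash
python3 - <<'E'
from h import *
plan(460.4,99.4,75.6)
print(env.close_job())
E
```

```text
t 24.2 pos [460.4  99.5  75.5] yaw -55.6 tilt 0.31 q6 1.11 F [-7.1 -0.4 21.3] open 15.5 ff 60.0
turn wz 0.0 shift x,y,z -0.1 0.1 -0.1
the job is handed in; nothing more can be done
None
```

The job is handed in at 24.2 s: the pulley is seated in the nest, the flange lies on its teeth, and the keyed shaft is in the keyway with its collar on the boss, still gripped at 60 N and pressed down with about 21 N; no verdict came back.

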